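# Make up two toy kits

### The job

Make up the two toy kits from the wooden parts on the bench: in the boat tray (the larger tray, three bays) lay the long dark strip in its middle-length bay, the smallest block in the short bay beside it, and the shorter, thicker stick in the long narrow bay; in the truck tray (two bays) lay the broad flat block in the wider bay and the square-section block in the narrower one. Every part lies flat on the floor of its bay, the same side up as now, and is let go; leave the longer thin stick, the tape measure and the glue bottle where they are.

Things in the scene. Friction and masses are not known exactly. Their poses are not given: they have to be found in the camera images.
- boat_tray: Fixed shallow plywood tray, 131 (x) by 264 (y), 10 high; floor 4 thick, walls rise 6 above it. Origin: centre of underside, z up; y points left (world +y) within 0.1 rad. Bays, centre (x, y) and clear size x by y in its frame, mm: strip (27, -44) 65x164; short (27, 85) 65x82; long narrow (-39.5, -18) 40x216. A small screw pocket beside the narrow one gets nothing.
- truck_tray: Fixed shallow plywood tray, 96 (x) by 237 (y), 10 high; floor 4 thick, walls rise 6 above it. Origin: centre of underside, z up; y points left (world +y) within 0.1 rad. Bays, centre (x, y) and clear size x by y in its frame, mm: wider (0, -56.5) 84x112; narrower (0, 59) 64x107. The trays lie on the right, one beyond the other, either one nearer.
- hull_strip: Boat hull: long flat strip of dark brown wood, 45 wide, 140 long, 19 high. Origin: centre of its underside; x across its width, y along its length, z up. Lies loose on the worktop at the start, long side roughly (within 0.15 rad) along world x (away from the robot).
- cabin_block: Boat cabin: the smallest block, pale wood, 38 wide, 58 long, 19 high. Origin: centre of its underside; x across its width, y along its length, z up. Lies loose on the worktop at the start, long side roughly (within 0.15 rad) along world x (away from the robot).
- mast_mid (a point): Boat mast: the shorter, thicker of two pale sticks, eight-sided, 18 across and 190 long. This point is its middle, on its axis, 9 above its underside; y along the stick, z up. Lies loose on the worktop at the start, long side roughly (within 0.15 rad) along world x (away from the robot).
- truck_bed: Truck bed: broad flat block of pale wood, 62 wide, 90 long, 28 high. Origin: centre of its underside; x across its width, y along its length, z up. Lies loose on the worktop at the start, long side roughly (within 0.15 rad) along world x (away from the robot).
- truck_cab: Truck cab: block of pale wood with square section, 42 wide, 85 long, 42 high. Origin: centre of its underside; x across its width, y along its length, z up. Lies loose on the worktop at the start, long side roughly (within 0.15 rad) along world x (away from the robot).
- long_stick: Bystander, leave it: the longer, thinner pale stick, 15 across, 260 long, lying far left. Origin: centre of its underside; y along it.
- tape_measure: Bystander, leave it: yellow tape measure 36 by 78, 64 high, standing just beyond the trays. Origin: centre of its underside; y along its length.
- glue_bottle: Bystander, leave it: yellow glue bottle with orange cap, 58 across, 172 high, standing at the left. Origin: centre of its underside.
Things that resemble listed ones, but are neither listed nor needed, are in the scene too. What is shaped like the truck_bed but turquoise is not meant. Several things have the shape of the cabin_block; the one meant has the colours described above.

How it is judged:
By the outcome, as a careful person would: the job done as asked, in the order asked, and still so for the second after the job is handed in, with the robot touching nothing.
It also fails if it takes over 112 s, if anything falls off the work surface, if the arm or the gripper's body presses on something with over 40 N, if the wrist force passes 120 N, or if a joint passes its speed limit or range.

### The arm

A 7-joint arm with a two-finger parallel gripper is mounted at the origin on a cart in front of the work surface, level with it; the furniture and walls round the work are solid. World frame = base frame: x ahead of the robot, y to its left, z up, the work surface at z = 0. Lengths are in m, angles in rad, forces in N, time in s.
With the tool pointing down it reaches from about 0.425 to 0.975 m from the base axis. Payload 16.7 kg.
Tool frame: the origin (TCP) lies on the centre line of the jaws, within the pads' length; the fingertips stand 25 mm ahead of it and the grasp point (between the pads) lies 6 mm ahead of it (r.tip_extent is the distance from the TCP to the fingertips, in m); z points along the fingers, y is the line along which they close (so a half turn about z gives the same grasp; the last joint's range is limited). The gripper opens to 85 mm and grips with 20 to 120 N. Pads are 22 mm wide; open, the fingers measure 114 mm over their backs; the gripper's body (76 mm by 85 mm) begins 54 mm behind the grasp point. The pads swing forward as they close: fully open they stand 13 mm farther back than shut.
Start: joints at [1.141, 0.426, 0.074, 1.606, -0.034, 1.111, -0.067], TCP at [0.186, -0.649, 0.256] pointing down, gripper open.
Joint ranges: [-2.85, 2.85], [-0.5, 2.14], [-1.23, 1.37], [0.21, 2.46], [-1.02, 4.16], [0.16, 2.05], [-2.73, 2.73]. Speed limits (rad/s): [1.89, 1.89, 2.39, 2.39, 3.01, 3.01, 3.01].

### API

Orientations are given as a unit quaternion [w, x, y, z].
In Python, from station import r gives the robot as it stands.
- The arm moves only by the tool step_arm, never from a script. Its argument "commands" is text: rows parted by semicolons, each of 7 numbers parted by spaces: the turn, a rotation vector about the tool's x, y, z in normalised numbers (1 is 180 degrees), then the shift along the tool's x, y, z in normalised numbers (1 is 0.5 m), then the finger opening in m, from 0 to 0.0854. A call has 1 to 10 rows; each row is the pose to reach, as a shift and turn from the pose commanded when the call began, along the tool's axes at that moment; what a row does not reach only later rows make up. A row lasts 1/12 s, in which the tool goes at most 41.7 mm and 7.16 degrees, less where a joint would pass 70% of its speed; a pose out of reach is approached as far as the arm can. No shift or turn number may pass 1 either way. A call with a gripper value outside its range is refused whole. The fingers move at their own pace and stop on an object; "newtons" is the grip in N (left out, the last holds). Time passes only in rows, so rows that repeat a pose let the fingers close. It gives the time, the measured TCP pose, the force, the opening and the grip force at its end, in the units of the state.
- r.get_state(): the state, without advancing time (a new reading comes with each control period).
- r.grab_frame(name): name is "scene" or "top" or "wrist"; returns the picture (384x512x3 uint8, red, green, blue); there is no depth.
- r.camera_info(name): a dict with "fx", "fy", "cx", "cy" (pixels), "pose" (4x4, takes a point from camera to world coordinates). Camera axes: x right, y up, looking along -z (the intrinsics and any distortion apply to the point x, -y, -z); pixel columns grow to the right and rows downward; lengths in m; the calibration is good to about 2 mm. A picture is of the moment at which its call begins: read the wrist's pose just before it. camera_info takes no time and is no camera call; for the wrist camera it gives the pose at the moment of the call.
- r.hand_in(): hands the job in; it is judged then, once.
The state is a dict: "clock": time; "q": joint angles; "joint_vel": joint speeds; "joint_efforts": joint torques, N m; "tool_pos": TCP position; "orientation": TCP orientation; "force": force on the tool from outside, world axes, zero at the start; "torque": the same for the moment, N m; "opening": finger opening in m; "gripper_force": force on a finger pad.
Only numpy, scipy, OpenCV 4.12 (cv2) and the standard library are available. Lean on these libraries where they do the work, as an engineer would, in place of code of your own. Each camera call takes 0.05 s, during which the arm holds its last target. There are 200 camera calls.

## Working session

There is one attempt and no reset: what is moved stays moved. The work goes in short steps, Python scripts to look and compute and a tool call to move; the robot and the scene stay as the last step left them, time stands still between calls to the robot, and variables do not carry over. Pictures are saved under pics/ and viewed, at most 14 in all, crops included, and the job is handed in when it is done.

Besides the shell and the picture viewer there is one more tool, called as name(argument=value, ...) on one line, values as JSON. step_arm: Moves the arm, as the interface text tells. Its arguments: {"type":"object","properties":{"commands":{"type":"string"},"newtons":{"type":"number"}},"required":["commands"]}

```bash
ls; mkdir -p pics; python3 - <<'E'
from station import r
import cv2,numpy as np
s=r.get_state();print(s['tool_pos'],s['orientation'],s['opening'],r.tip_extent)
for n in ["top","scene"]:
    im=r.grab_frame(n);cv2.imwrite(f"pics/{n}0.png",im[:,:,::-1])
    i=r.camera_info(n);print(n,{k:v for k,v in i.items() if k!='pose'});print(np.round(i['pose'],4).tolist())
a=cv2.imread("pics/top0.png");cv2.imwrite("pics/top0b.png",cv2.resize(a,(800,600),interpolation=cv2.INTER_CUBIC))
E
```

```text
pics
[ 0.186274   -0.64841203  0.25561871] [-6.17952670e-04  9.90233053e-01  1.39420582e-01 -1.39677209e-04] 0.08506626879035857 0.025
top {'fx': 392.61359629723137, 'fy': 392.61359629723137, 'cx': 257.2260402429269, 'cy': 187.33840801793224}
[[0.0167, 0.9967, -0.0795, 0.4432], [-0.9995, 0.0147, -0.0263, 0.0627], [-0.025, 0.0799, 0.9965, 1.2131], [0.0, 0.0, 0.0, 1.0]]
scene {'fx': 483.3474175467569, 'fy': 483.3474175467569, 'cx': 251.62997750285285, 'cy': 184.85657811240284}
[[-0.7735, 0.3601, -0.5216, -0.2543], [-0.6334, -0.4096, 0.6566, 1.0543], [0.0228, 0.8382, 0.5449, 0.8673], [0.0, 0.0, 0.0, 1.0]]
```

View pics/top0b.png

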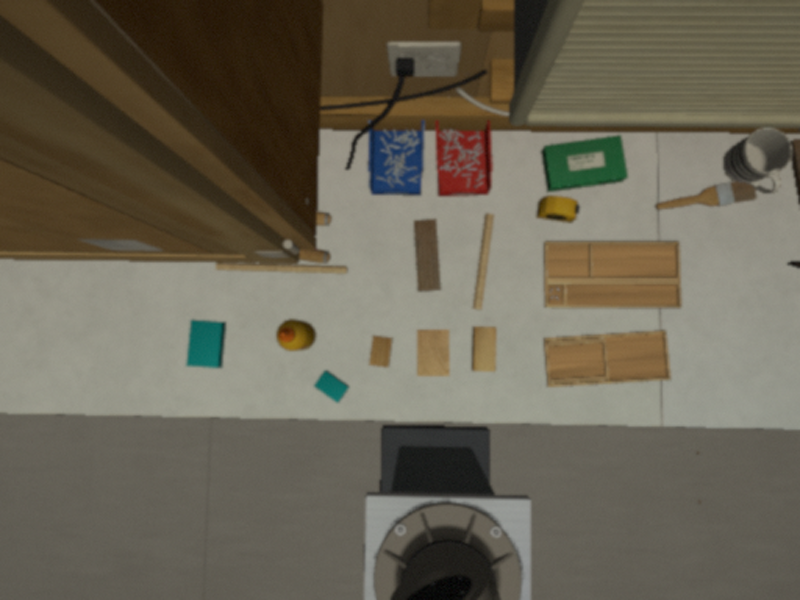

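View pics/scene0.png

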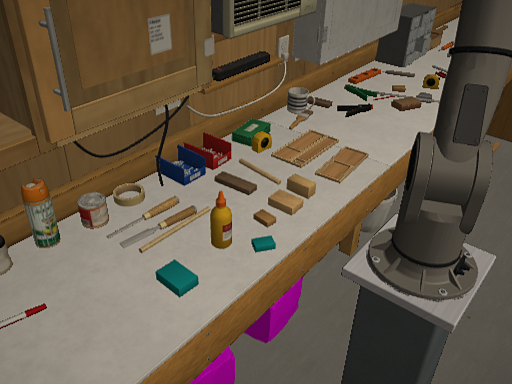

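The scaled top view shows these candidates:

| Part | Chosen | Rejected look-alikes |
|---|---|---|
| Strip | dark (427,255) | – |
| Mast | stick (484,261) | longer stick (282,268) |
| Cabin | pale (381,351) | turquoise (332,386) |
| Bed | pale (433,352) | turquoise (206,343) |
| Cab | (484,349) | – |

The boat tray is the far one at (612,273), and the truck tray is the near one at (607,357). The scene view agrees, and shows a brown block far right that isn't needed.

```bash
cat > h.py <<'E'
import numpy as np,cv2
from station import r
def ray(info,uv):
    P=np.array(info['pose']);uv=np.atleast_2d(uv).astype(float)
    d=np.c_[(uv[:,0]-info['cx'])/info['fx'],-(uv[:,1]-info['cy'])/info['fy'],-np.ones(len(uv))]@P[:3,:3].T
    return P[:3,3],d
def toplane(info,uv,z):
    o,d=ray(info,uv);return o+d*((z-o[2])/d[:,2])[:,None]
def proj(info,p):
    P=np.array(info['pose']);c=(np.atleast_2d(p)-P[:3,3])@P[:3,:3]
    return np.c_[info['cx']+info['fx']*c[:,0]/-c[:,2],info['cy']-info['fy']*c[:,1]/-c[:,2]]
def tri(i1,u1,i2,u2):
    o1,d1=ray(i1,u1);o2,d2=ray(i2,u2);d1=d1[0];d2=d2[0]
    A=np.c_[d1,-d2];t=np.linalg.lstsq(A,o2-o1,rcond=None)[0]
    a=o1+t[0]*d1;b=o2+t[1]*d2
    return (a+b)/2,np.linalg.norm(a-b)
def blobs(im,smin=60,amin=60):
    hsv=cv2.cvtColor(im,cv2.COLOR_RGB2HSV)
    m=((hsv[:,:,1]>smin)&(hsv[:,:,0]<35)).astype(np.uint8)
    cs,_=cv2.findContours(m,cv2.RETR_EXTERNAL,cv2.CHAIN_APPROX_NONE)
    return [c for c in cs if cv2.contourArea(c)>amin]
def rect(info,c,z):
    p=toplane(info,c[:,0,:],z)[:,:2]
    (cx,cy),(w,h),a=cv2.minAreaRect((p*1000).astype(np.float32))
    b=cv2.boxPoints(((cx,cy),(w,h),a));e=[b[1]-b[0],b[2]-b[1]];e=max(e,key=np.linalg.norm)
    ang=np.degrees(np.arctan2(e[1],e[0]));ang=(ang+90)%180-90
    return cx,cy,min(w,h),max(w,h),ang   # mm, long-axis direction from world x, deg
E
python3 - <<'E'
from h import *
a=cv2.imread("pics/top0.png");im=a[:,:,::-1].copy();i=r.camera_info("top")
for s in (35,50,70):
  print(s)
  for c in blobs(im,s,50):
    x,y,w,h=cv2.boundingRect(c)
    if y<125 or y>250 or x>450 or x<100: continue
    print((x,y,w,h),np.round(rect(i,c,.019),1))
cv2.imwrite("pics/crop1.png",cv2.resize(a[120:260,190:450],None,fx=3,fy=3,interpolation=cv2.INTER_CUBIC))
E
```

```text
35
(236, 214, 16, 22) [424.8 134.9  42.2  61.4  -6.1]
(348, 211, 82, 37) [ 418.7 -300.8   98.   237.9  -85.4]
(266, 210, 22, 32) [423.7  33.9  63.7  93.4   0.9]
(302, 208, 16, 31) [ 4.33e+02 -6.56e+01  4.53e+01  9.04e+01  4.00e-01]
(176, 204, 27, 21) [453.9 301.   60.9  79.8 -89. ]
(348, 153, 89, 45) [ 582.2 -312.7  134.   264.9  -89.1]
(264, 140, 18, 47) [614.6  47.4  47.6 142.8   4.2]
(302, 136, 15, 63) [604.1 -63.1  22.8 193.3  -7. ]
50
(236, 215, 15, 20) [425.  134.7  39.5  58.8  -6.1]
(348, 211, 81, 37) [ 418.4 -300.6   95.8  236.4  -85.4]
(267, 211, 21, 30) [423.7  32.4  60.6  87.5   0.8]
(302, 209, 16, 29) [ 4.329e+02 -6.560e+01  4.530e+01  8.460e+01  4.000e-01]
(177, 204, 25, 21) [453.9 300.9  60.9  73.8 -89. ]
(348, 154, 88, 43) [ 582.1 -312.5  128.5  263.9  -89.3]
(265, 140, 17, 46) [615.3  47.9  43.6 139.5   3.8]
(303, 137, 13, 61) [603.6 -63.1  18.3 188.1  -7.2]
(343, 125, 27, 18) [ 710.8 -207.5   52.    78.    82.4]
70
(237, 215, 14, 20) [425.  134.8  36.9  56.4  -7. ]
(348, 212, 81, 36) [ 418.6 -300.3   93.1  233.4  -85.3]
(267, 211, 21, 30) [423.7  32.5  60.5  87.4   0.9]
(302, 209, 16, 29) [433.  -65.6  43.2  86.4  -2.6]
(177, 205, 25, 20) [452.4 300.9  57.8  73.6 -89. ]
(348, 155, 88, 42) [ 580.9 -312.   125.4  260.5  -89.1]
(266, 141, 15, 45) [614.6  47.3  39.3 136.4   3.8]
(303, 137, 13, 61) [603.9 -62.9  15.1 186.8  -7.2]
(344, 125, 26, 17) [ 710.8 -207.6   49.3   74.4   81.7]
```

View pics/crop1.png

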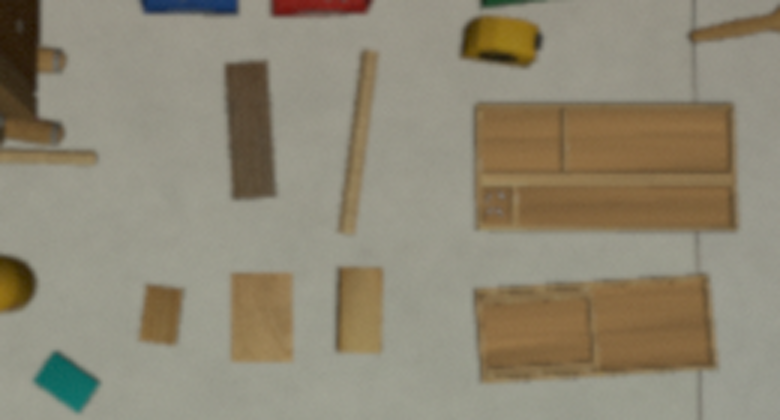

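The crop confirms each choice by colour and shape, and the measured sizes match the text. I'm moving first over the trays for a wrist view.

Careful with the scale: shifts go in shares of 0.5 m and turns go in shares of 180 degrees. That gives: 0.395 m / 0.5 = 0.79, -0.238 m / 0.5 = -0.476, 16 degrees / 180 = 0.0889.

step_arm(commands="0 0 0.0889 0.79 -0.476 -0.16 0.085;0 0 0.0889 0.79 -0.476 -0.16 0.085;0 0 0.0889 0.79 -0.476 -0.16 0.085;0 0 0.0889 0.79 -0.476 -0.16 0.085;0 0 0.0889 0.79 -0.476 -0.16 0.085;0 0 0.0889 0.79 -0.476 -0.16 0.085;0 0 0.0889 0.79 -0.476 -0.16 0.085;0 0 0.0889 0.79 -0.476 -0.16 0.085;0 0 0.0889 0.79 -0.476 -0.16 0.085;0 0 0.0889 0.79 -0.476 -0.16 0.085", newtons=40)

```text
clock: 0.93
tool_pos: [0.4652, -0.3478, 0.3275]
orientation: [-0.0, 1.0, 0.0, -0.0]
force: [0.3, -0.7, 0.0]
opening: 0.085
gripper_force: 0.0
```

To row units: 0.03 m / 0.5 = 0.06.

step_arm(commands="0 0 0 0.06 0 0 0.085;0 0 0 0.06 0 0 0.085;0 0 0 0.06 0 0 0.085;0 0 0 0.06 0 0 0.085")

```text
clock: 1.27
tool_pos: [0.4937, -0.3499, 0.3266]
orientation: [-0.0, 1.0, 0.0, -0.001]
force: [-0.7, 0.2, -0.6]
opening: 0.0851
gripper_force: 0.0
```

```bash
python3 - <<'E'
from h import *
s=r.get_state();print(s['tool_pos'],s['joint_vel'].round(3) if hasattr(s['joint_vel'],'round') else s['joint_vel'])
i=r.camera_info("wrist");im=r.grab_frame("wrist");cv2.imwrite("pics/w1.png",im[:,:,::-1])
import pickle;pickle.dump(i,open("w1.pkl","wb"))
print(i); P=np.array(i['pose'])
print(proj(i,[[.5,-.31,0],[.6,-.31,0],[.5,-.2,0]]))
E
```

```text
[ 0.49373752 -0.34992138  0.32660242] [ 0.015 -0.012  0.01   0.008 -0.002 -0.002 -0.001]
{'fx': 312.6129985898421, 'fy': 312.6129985898421, 'cx': 262.4497863482035, 'cy': 201.70030281147027, 'pose': array([[ 9.32283937e-04,  9.48627988e-01,  3.16392274e-01,
         5.74499623e-01],
       [-9.99999529e-01,  9.69595810e-04,  3.95008861e-05,
        -3.49859554e-01],
       [-2.69300977e-04, -3.16392162e-01,  9.48628445e-01,
         4.44027732e-01],
       [ 0.00000000e+00,  0.00000000e+00,  0.00000000e+00,
         1.00000000e+00]])}
[[234.47022869 152.60489755]
 [232.39807071  77.06607896]
 [157.15708473 152.52945567]]
```

View pics/w1.png

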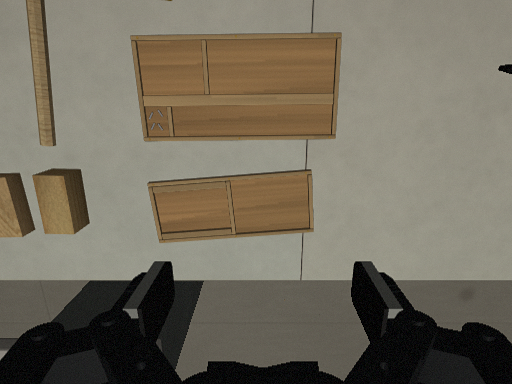

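The wrist view shows the boat tray with corners (131,36), (341,34), (334,138), (146,141), and the truck tray with corners (149,183), (311,170), (313,231), (160,242). Bays match the text: short at upper left, strip at upper right, pocket plus narrow below, and the truck's narrower bay on the left. Next I'm going over the parts.

To row units: -0.38 m / 0.5 = -0.76, -0.01 m / 0.5 = -0.02.

step_arm(commands="0 0 0 -0.02 -0.76 0 0.085;0 0 0 -0.02 -0.76 0 0.085;0 0 0 -0.02 -0.76 0 0.085;0 0 0 -0.02 -0.76 0 0.085;0 0 0 -0.02 -0.76 0 0.085;0 0 0 -0.02 -0.76 0 0.085;0 0 0 -0.02 -0.76 0 0.085;0 0 0 -0.02 -0.76 0 0.085;0 0 0 -0.02 -0.76 0 0.085;0 0 0 -0.02 -0.76 0 0.085")

```text
clock: 2.15
tool_pos: [0.4831, 0.0363, 0.3276]
orientation: [-0.001, 1.0, 0.003, 0.0]
force: [0.3, 1.4, -0.6]
opening: 0.085
gripper_force: 0.0
```

To row units: -0.005 m / 0.5 = -0.01.

step_arm(commands="0 0 0 0 -0.01 0 0.07;0 0 0 0 -0.01 0 0.07;0 0 0 0 -0.01 0 0.07")

```text
clock: 2.4
tool_pos: [0.4841, 0.0338, 0.3271]
orientation: [0.0, 1.0, -0.001, -0.0]
force: [0.6, 0.4, 0.1]
opening: 0.0705
gripper_force: 0.0
```

```bash
cat > m.py <<'E'
from h import *
import pickle
def quad(c):
    h=cv2.convexHull(c)
    for e in np.arange(.01,.12,.005):
        q=cv2.approxPolyDP(h,e*cv2.arcLength(h,True),True)
        if len(q)<=4: break
    return q[:,0].astype(float)
def mid(c):
    q=quad(c)
    if len(q)!=4: M=cv2.moments(c);return np.array([M['m10']/M['m00'],M['m01']/M['m00']])
    A=np.c_[q[2]-q[0],-(q[3]-q[1])];t=np.linalg.solve(A,q[1]-q[0])[0];return q[0]+t*(q[2]-q[0])
E
python3 - <<'E'
from m import *
s=r.get_state();print(s['tool_pos'])
i2=r.camera_info("wrist");im=r.grab_frame("wrist");cv2.imwrite("pics/w2.png",im[:,:,::-1]);pickle.dump(i2,open("w2.pkl","wb"))
I={'w1':pickle.load(open("w1.pkl","rb")),'w2':i2,'top':r.camera_info("top")}
IM={k:cv2.imread(f"pics/{'top0' if k=='top' else k}.png")[:,:,::-1].copy() for k in I}
ref={'strip':(.614,.047,.019),'cabin':(.425,.135,.019),'mast':(.604,-.063,.018),'bed':(.424,.033,.028),'cab':(.433,-.066,.042),'boat':(.582,-.312,.01),'truck':(.419,-.301,.01)}
B={k:blobs(IM[k],45 if k=='top' else 40,60) for k in I}
for n,p in ref.items():
    got={}
    for k in I:
        u=proj(I[k],p)[0]
        for c in B[k]:
            if cv2.pointPolygonTest(c,tuple(map(float,u)),False)>=0 and cv2.contourArea(c)<30000:
                x,y,w,h=cv2.boundingRect(c)
                got[k]=mid(c);print(n,k,(x,y,w,h),len(quad(c)),np.round(rect(I[k],c,p[2]),1))
    ks=list(got)
    for a in range(len(ks)):
        for b in range(a): 
            t=tri(I[ks[a]],got[ks[a]],I[ks[b]],got[ks[b]]);print('   tri',ks[b],ks[a],np.round(t[0],4),round(t[1],4))
E
```

```text
[0.48409111 0.03381643 0.32711623]
strip w2 (229, 0, 45, 114) 4 [611.7  46.5  45.2 129.    4.5]
strip top (265, 140, 17, 46) 4 [615.3  47.7  44.4 139.8   3.8]
   tri w2 top [0.6083 0.0462 0.0576] 0.0042
cabin w2 (179, 176, 30, 44) 4 [429.1 132.7  40.9  63.   -5.9]
cabin top (236, 215, 15, 20) 4 [424.8 135.1  40.5  59.   -5.3]
   tri w2 top [0.4244 0.136  0.0053] 0.0007
mast w1 (25, 0, 31, 147) 4 [598.1 -69.5  22.5 174.7  -7.1]
mast w2 (319, 0, 40, 139) 4 [594.2 -61.   19.2 164.   -7.1]
mast top (303, 136, 14, 62) 3 [604.9 -63.4  19.1 190.5  -7.2]
   tri w1 w2 [ 0.5914 -0.0624  0.0124] 0.0069
   tri w1 top [ 0.5958 -0.0643  0.0175] 0.0163
   tri w2 top [ 0.5971 -0.0589  0.0383] 0.0092
bed w2 (240, 166, 46, 66) 4 [429.   32.9  61.6  95.8   1.3]
bed top (267, 210, 21, 31) 4 [425.3  32.6  60.2  89.8   0.8]
   tri w2 top [0.4234 0.0326 0.0059] 0.001
cab w1 (32, 168, 58, 67) 4 [439.6 -77.5  66.1  94.6  -1.1]
cab w2 (314, 162, 41, 66) 4 [439.4 -61.4  49.7  92.   -0.7]
cab top (302, 209, 16, 29) 4 [ 4.331e+02 -6.310e+01  4.440e+01  8.300e+01  4.000e-01]
   tri w1 w2 [ 0.4319 -0.0674  0.0257] 0.0079
   tri w1 top [ 0.4344 -0.0667  0.023 ] 0.0017
   tri w2 top [ 0.4335 -0.0642  0.0427] 0.0013
boat w1 (130, 32, 212, 110) 4 [ 584.6 -317.   131.1  263.7  -89.3]
boat top (348, 154, 89, 44) 4 [ 581.9 -315.4  131.9  266.1  -89.3]
   tri w1 top [ 0.5847 -0.3171  0.0049] 0.0005
truck w1 (147, 169, 167, 74) 4 [ 420.  -305.2  100.1  236.8  -85.4]
truck w2 (408, 167, 104, 71) 4 [ 418.3 -260.1   98.5  155.5  -85.4]
truck top (348, 211, 82, 37) 4 [ 418.2 -303.4   97.4  238.8  -85.4]
   tri w1 w2 [ 0.3985 -0.2993 -0.0564] 0.0013
   tri w1 top [ 0.4166 -0.3044 -0.0038] 0.0006
   tri w2 top [ 0.4059 -0.3132 -0.063 ] 0.0257
```

View pics/w2.png

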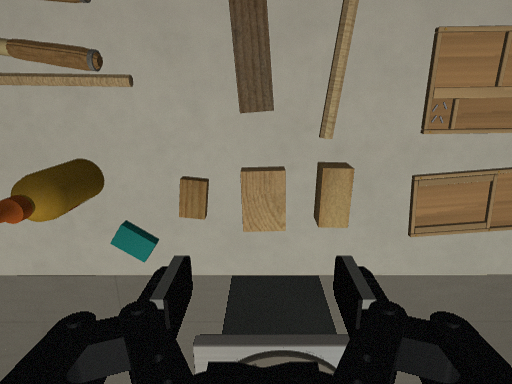

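Strip and mast run out of the top of this view; the cabin (194,198), bed (263,199) and cab (334,195) are in full. I'm stepping forward to see the strip and mast whole.

To row units: 0.06 m / 0.5 = 0.12, 0.02 m / 0.5 = 0.04.

step_arm(commands="0 0 0 0.12 0.04 0 0.07;0 0 0 0.12 0.04 0 0.07;0 0 0 0.12 0.04 0 0.07;0 0 0 0.12 0.04 0 0.07;0 0 0 0.12 0.04 0 0.07")

```text
clock: 2.87
tool_pos: [0.5438, 0.0145, 0.3268]
orientation: [-0.0, 1.0, -0.001, -0.0]
force: [-0.0, -0.2, 0.7]
opening: 0.0699
gripper_force: 0.0
```

```bash
cat > edge.py <<'E'
from m import *
def topquad(info,c,z):   # corners of silhouette cast on the top plane, mm
    return np.round(toplane(info,quad(c),z)[:,:2]*1000,1).tolist()
def look(name,ref,smin=40):
    s=r.get_state();i=r.camera_info("wrist");im=r.grab_frame("wrist")
    cv2.imwrite(f"pics/{name}.png",im[:,:,::-1]);pickle.dump(i,open(name+".pkl","wb"))
    print('tcp',np.round(s['tool_pos'],4),'q7',round(s['q'][6],2))
    out={}
    for n,p in ref.items():
        u=proj(i,p)[0]
        for c in blobs(im,smin,60):
            if cv2.pointPolygonTest(c,tuple(map(float,u)),False)>=0:
                out[n]=c;print(n,cv2.boundingRect(c),np.round(rect(i,c,p[2]),1),quad(c).tolist())
    return i,out
E
python3 - <<'E'
from edge import *
i,o=look('w3',{'strip':(.614,.047,.019),'mast':(.604,-.063,.018),'cabin':(.425,.135,.019),'bed':(.424,.033,.028),'cab':(.433,-.066,.042)})
t=r.camera_info("top");T=cv2.imread("pics/top0.png")[:,:,::-1].copy()
for n,c in o.items():
    p=mid(c); best=min(blobs(T,45,60),key=lambda b:np.linalg.norm(mid(b)-proj(t,toplane(i,p,.02))[0]))
    a,e=tri(i,p,t,mid(best));print(n,np.round(a,4),round(e,4))
E
```

```text
tcp [0.5438 0.0145 0.3268] q7 -1.78
strip (214, 43, 46, 115) [617.4  46.9  45.7 140.1   4.5] [[249.0, 43.0], [259.0, 154.0], [227.0, 157.0], [214.0, 46.0]]
mast (303, 31, 40, 151) [607.1 -62.8  19.1 189.8  -7. ] [[336.0, 31.0], [308.0, 181.0]]
cabin (169, 214, 30, 43) [429.7 132.3  41.3  67.4  -7.6] [[173.0, 214.0], [198.0, 217.0], [194.0, 255.0], [169.0, 252.0]]
bed (228, 205, 44, 63) [431.2  33.   62.   99.1   0.5] [[270.0, 206.0], [271.0, 267.0], [231.0, 267.0], [229.0, 207.0]]
cab (299, 201, 38, 65) [442.3 -62.1  48.2  98.4  -1.1] [[330.0, 202.0], [331.0, 264.0], [303.0, 265.0], [302.0, 202.0]]
strip [0.6179 0.0474 0.0041] 0.0011
mast [ 0.6137 -0.0726 -0.0443] 0.0061
cabin [0.4245 0.1362 0.0035] 0.0004
bed [0.4235 0.0327 0.0114] 0.001
cab [ 0.4334 -0.0667  0.0188] 0.0015
```

To row units: 0.22 m / 0.5 = 0.44, 0.15 m / 0.5 = 0.3, -4.3 degrees / 180 = -0.0239.

step_arm(commands="0 0 -0.0239 0.146 -0.065 0.12 0.062;0 0 -0.0239 0.146 -0.065 0.2 0.062;0 0 -0.0239 0.146 -0.065 0.3 0.062;0 0 -0.0239 0.146 -0.065 0.38 0.062;0 0 -0.0239 0.146 -0.065 0.44 0.062;0 0 -0.0239 0.146 -0.065 0.44 0.062;0 0 -0.0239 0.146 -0.065 0.44 0.062;0 0 -0.0239 0.146 -0.065 0.44 0.062")

```text
clock: 3.58
tool_pos: [0.616, 0.048, 0.1067]
orientation: [0.0, 0.999, 0.038, -0.002]
force: [0.3, -0.3, 1.8]
opening: 0.062
gripper_force: 0.0
```

```bash
python3 - <<'E'
from edge import *
i,o=look('w4',{'strip':(.58,.043,.019),'mast':(.604,-.063,.018)})
# scene-ray crossing: height of the strip's far right corner
w=pickle.load(open("w3.pkl","rb"));sc=r.camera_info("scene");S=cv2.imread("pics/scene0.png")[:,:,::-1].copy()
for n,u,g in (('strip',(249,43),(.617,.047,.01)),('mast',(336,31),(.607,-.063,.009))):
    gu=proj(sc,g)[0]
    c=max(blobs(S,40,30),key=lambda b:cv2.pointPolygonTest(b,tuple(map(float,gu)),True))
    print(n,cv2.boundingRect(c),[(z,round(cv2.pointPolygonTest(c,tuple(map(float,proj(sc,toplane(w,u,z*.001))[0])),True),1)) for z in range(0,40,5)])
E
```

```text
tcp [0.616  0.048  0.1067] q7 -1.86
strip (229, 111, 71, 190) [618.3  47.   45.1 140.5   4.5] [[297.0, 112.0], [293.0, 299.0], [236.0, 300.0], [229.0, 113.0]]
mast (372, 103, 105, 212) [623.  -61.2  22.5 159.6  -6.6] [[475.0, 107.0], [395.0, 314.0], [372.0, 299.0], [444.0, 105.0]]
strip (214, 171, 43, 24) [(0, 3.2), (5, 2.5), (10, 1.8), (15, 0.7), (20, -0.5), (25, -1.7), (30, -2.9), (35, -4.2)]
mast (239, 157, 43, 28) [(0, 0.3), (5, 0.3), (10, 0.4), (15, -0.0), (20, -0.8), (25, -1.5), (30, -2.2), (35, -3.0)]
```

View pics/w4.png

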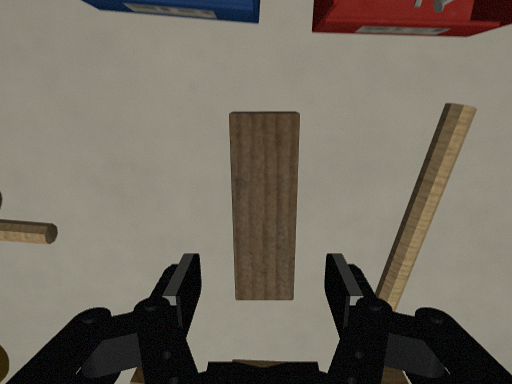

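Strip height came out at about 18 mm and the mast at about 16 mm from the crossing of two views. The w4 view shows the strip centred between the fingers, with its top from (229,112) to (297,300) and the mast clear at right. Descend and grip.

step_arm(commands="0 0 0 0.004 0.002 0.06 0.062;0 0 0 0.004 0.002 0.11 0.062;0 0 0 0.004 0.002 0.148 0.062;0 0 0 0.004 0.002 0.148 0.062;0 0 0 0.004 0.002 0.148 0.03;0 0 0 0.004 0.002 0.148 0.03;0 0 0 0.004 0.002 0.148 0.03;0 0 0 0.004 0.002 0.148 0.03")

```text
clock: 4.3
tool_pos: [0.6208, 0.0472, 0.0364]
orientation: [-0.0, 0.999, 0.038, 0.002]
force: [-2.0, 0.2, 10.5]
opening: 0.0437
gripper_force: 41.8
```

To row units: -0.08 m / 0.5 = -0.16, -0.06 m / 0.5 = -0.12.

step_arm(commands="0 0 0 0 0 -0.06 0.03;0 0 0 0 0 -0.12 0.03;0 0 0 0 0 -0.16 0.03;0 0 0 0 0 -0.16 0.03")

```text
clock: 4.63
tool_pos: [0.6222, 0.0476, 0.12]
orientation: [-0.0, 0.999, 0.038, 0.004]
force: [1.4, -0.3, -1.0]
opening: 0.0433
gripper_force: 41.2
```

```bash
python3 - <<'E'
from edge import *
s=r.get_state();print(s['force'],s['gripper_force'],s['opening'],s['tool_pos'])
i,o=look('w5',{'strip':(.62,.047,.09)})
E
```

```text
[ 1.44229042 -0.29829316 -0.97148228] 41.23053789138794 0.043303259686739495 [0.62224415 0.04755279 0.12003286]
tcp [0.6222 0.0476 0.12  ] q7 -1.85
strip (210, 129, 105, 240) [619.4  47.8  52.5 140.9   3.2] [[308.0, 129.0], [303.0, 361.0], [225.0, 363.0], [210.0, 135.0]]
```

View pics/w5.png

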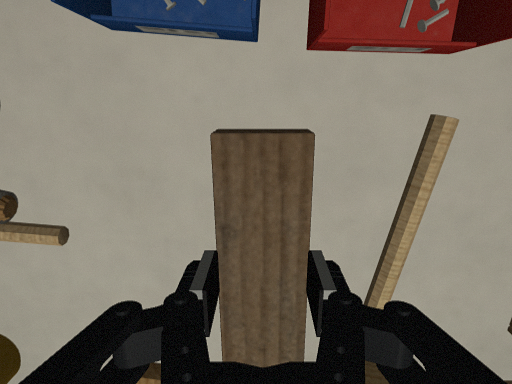

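step_arm(commands="0 0 0 0 0 0 0.03;0 0 0 0 0 0 0.03;0 0 0 0 0 0 0.03")

```text
clock: 4.93
tool_pos: [0.6188, 0.0471, 0.1127]
orientation: [0.0, 0.999, 0.038, -0.0]
force: [0.3, -0.1, -0.3]
opening: 0.0437
gripper_force: 41.2
```

The fingertips reached the bench when the fingers closed, since they swing forward. I'm regripping about 9 mm higher so the tips clear the tray walls.

To row units: 0.074 m / 0.5 = 0.148, 0.072 m / 0.5 = 0.144.

step_arm(commands="0 0 0 0 0 0.07 0.03;0 0 0 0 0 0.13 0.03;0 0 0 0 0 0.148 0.03;0 0 0 0 0 0.148 0.03;0 0 0 0 0 0.148 0.056;0 0 0 0 0 0.144 0.056;0 0 0 0 0 0.133 0.056;0 0 0 0 0 0.133 0.03;0 0 0 0 0 0.133 0.03;0 0 0 0 0 0.133 0.03")

```text
clock: 5.77
tool_pos: [0.6195, 0.0471, 0.0472]
orientation: [-0.0, 0.999, 0.038, 0.0]
force: [-0.4, -0.2, 1.0]
opening: 0.0301
gripper_force: 0.0
```

```bash
python3 - <<'E'
# tray pose and bay targets (TCP yaw etc), world mm
from m import *
I={'w1':pickle.load(open("w1.pkl","rb")),'top':r.camera_info("top")}
IM={'w1':cv2.imread("pics/w1.png")[:,:,::-1].copy(),'top':cv2.imread("pics/top0.png")[:,:,::-1].copy()}
T={'boat':((.582,-.312,.01),[('strip',27,-44),('short',27,85),('narrow',-39.5,-18)]),'truck':((.419,-.301,.01),[('wider',0,-56.5),('narrower',0,59)])}
for n,(p,bays) in T.items():
  for k in I:
    u=proj(I[k],p)[0]
    for c in blobs(IM[k],45,60):
      if cv2.pointPolygonTest(c,tuple(map(float,u)),False)>=0:
        cx,cy,w,h,a=rect(I[k],c,.008);th=np.radians(a+90 if a<0 else a-90)
        R=np.array([[np.cos(th),-np.sin(th)],[np.sin(th),np.cos(th)]])
        print(n,k,round(cx,1),round(cy,1),round(w,1),round(h,1),'yaw',round(np.degrees(th),1),[(b,np.round(R@[x,y]+[cx,cy],1).tolist()) for b,x,y in bays])
E
```

```text
boat w1 584.6 -316.8 131.5 264.7 yaw 0.8 [('strip', [612.2, -360.5]), ('short', [610.5, -231.5]), ('narrow', [545.3, -335.3])]
boat top 582.2 -316.0 132.1 266.5 yaw 0.7 [('strip', [609.7, -359.7]), ('short', [608.1, -230.7]), ('narrow', [542.9, -334.5])]
truck w1 420.4 -305.0 98.0 237.7 yaw 4.6 [('wider', [425.0, -361.3]), ('narrower', [415.6, -246.2])]
truck top 418.2 -304.0 97.5 239.2 yaw 4.6 [('wider', [422.7, -360.3]), ('narrower', [413.4, -245.2])]
```

The grip closed above the strip, so the fingertips reach no more than 25 mm ahead of the TCP. The first grip height was about right, and the 10 N was the pads pulling down as they closed. I'm gripping at TCP 0.030.

To row units: 0.0165 m / 0.5 = 0.033, 0.01 m / 0.5 = 0.02.

step_arm(commands="0 0 0 0 0 0 0.062;0 0 0 0 0 0 0.062;0 0 0 0 0 0 0.062;0 0 0 0 0 0.02 0.062;0 0 0 0 0 0.033 0.062;0 0 0 0 0 0.033 0.03;0 0 0 0 0 0.033 0.03;0 0 0 0 0 0.033 0.03;0 0 0 0 0 0.033 0.03;0 0 0 0 0 0.033 0.03", newtons=40)

```text
clock: 6.6
tool_pos: [0.6194, 0.0471, 0.0303]
orientation: [-0.0, 0.999, 0.038, 0.0]
force: [0.1, 1.0, -0.0]
opening: 0.0441
gripper_force: 41.9
```

To row units: 0.406 m / 0.5 = 0.812, -0.1 m / 0.5 = -0.2, 93.5 degrees / 180 = 0.5194.

step_arm(commands="0 0 0 0 0 -0.08 0.03;0 0 0 0 0 -0.16 0.03;0 0 0.5194 -0.078 0.812 -0.2 0.03;0 0 0.5194 -0.078 0.812 -0.2 0.03;0 0 0.5194 -0.078 0.812 -0.2 0.03;0 0 0.5194 -0.078 0.812 -0.2 0.03;0 0 0.5194 -0.078 0.812 -0.2 0.03;0 0 0.5194 -0.078 0.812 -0.2 0.03;0 0 0.5194 -0.078 0.812 -0.2 0.03;0 0 0.5194 -0.078 0.812 -0.2 0.03")

```text
clock: 7.43
tool_pos: [0.6122, -0.2878, 0.127]
orientation: [-0.0, 0.894, -0.449, 0.0]
force: [1.5, 0.6, -0.5]
opening: 0.0438
gripper_force: 42.0
```

```bash
cat > go.py <<'E'
import sys
from h import *
from scipy.spatial.transform import Rotation as Ro
# usage: go.py x y z yawdeg : shift (tool axes, m) and z-turn to reach that TCP pose
s=r.get_state();w,x,y,z=s['orientation'];R=Ro.from_quat([x,y,z,w])
t=np.array(list(map(float,sys.argv[1:4])));cur=np.degrees(np.arctan2(R.as_matrix()[1,0],R.as_matrix()[0,0]))
print('tcp',np.round(s['tool_pos'],4),'yaw',round(cur,1),'q7',round(s['q'][6],2),'op',round(s['opening'],4))
print('shift',np.round(R.inv().apply(t-s['tool_pos']),4),'turn z',round((cur-float(sys.argv[4])+180)%360-180,1))
E
python3 go.py .611 -.360 .13 -89.2
```

```text
tcp [ 0.6122 -0.2878  0.127 ] yaw -53.3 q7 -2.17 op 0.0438
shift [ 0.0572  0.0441 -0.003 ] turn z 35.9
```

The last joint would hit its limit on this turn, so I'm going the other way to yaw +90.8, which is the same grasp.

To row units: 0.057 m / 0.5 = 0.114, 0.044 m / 0.5 = 0.088, -144 degrees / 180 = -0.8.

step_arm(commands="0 0 -0.8 0.114 0.088 0 0.03;0 0 -0.8 0.114 0.088 0 0.03;0 0 -0.8 0.114 0.088 0 0.03;0 0 -0.8 0.114 0.088 0 0.03;0 0 -0.8 0.114 0.088 0 0.03;0 0 -0.8 0.114 0.088 0 0.03;0 0 -0.8 0.114 0.088 0 0.03;0 0 -0.8 0.114 0.088 0 0.03;0 0 -0.8 0.114 0.088 0 0.03;0 0 -0.8 0.114 0.088 0 0.03")

```text
clock: 8.27
tool_pos: [0.6117, -0.3578, 0.1266]
orientation: [0.0, 0.986, 0.165, 0.0]
force: [0.5, 0.2, -0.9]
opening: 0.0441
gripper_force: 42.0
```

```bash
python3 go.py .611 -.360 .13 90.8
```

```text
tcp [ 0.6117 -0.3578  0.1266] yaw 19.0 q7 -0.98 op 0.0441
shift [-0.0014  0.0019 -0.0034] turn z -71.8
```

To row units: 0.05 m / 0.5 = 0.1, 0.04 m / 0.5 = 0.08, -71.8 degrees / 180 = -0.3989.

step_arm(commands="0 0 -0.3989 -0.002 0.004 0 0.03;0 0 -0.3989 -0.002 0.004 0 0.03;0 0 -0.3989 -0.002 0.004 0 0.03;0 0 -0.3989 -0.002 0.004 0 0.03;0 0 -0.3989 -0.002 0.004 0 0.03;0 0 -0.3989 -0.002 0.004 0 0.03;0 0 -0.3989 -0.002 0.004 0.04 0.03;0 0 -0.3989 -0.002 0.004 0.08 0.03;0 0 -0.3989 -0.002 0.004 0.1 0.03;0 0 -0.3989 -0.002 0.004 0.1 0.03")

```text
clock: 9.1
tool_pos: [0.61, -0.3595, 0.0738]
orientation: [-0.002, 0.703, 0.711, -0.0]
force: [-1.2, -0.4, -0.8]
opening: 0.0438
gripper_force: 42.0
```

step_arm(commands="0 0 0 0 0 0 0.03;0 0 0 0 0 0 0.03")

```text
clock: 9.27
tool_pos: [0.6114, -0.3601, 0.0765]
orientation: [-0.0, 0.707, 0.707, 0.0]
force: [-0.2, -0.2, -0.5]
opening: 0.0439
gripper_force: 42.0
```

```bash
python3 go.py .611 -.360 .037 90.8; python3 - <<'E'
from edge import *
im=r.grab_frame("wrist");cv2.imwrite("pics/w6.png",im[:,:,::-1]);pickle.dump(r.camera_info("wrist"),open("w6.pkl","wb"))
E
```

```text
tcp [ 0.6114 -0.3601  0.0765] yaw 90.0 q7 0.09 op 0.0439
shift [ 0.0001 -0.0004  0.0395] turn z -0.8
```

View pics/w6.png

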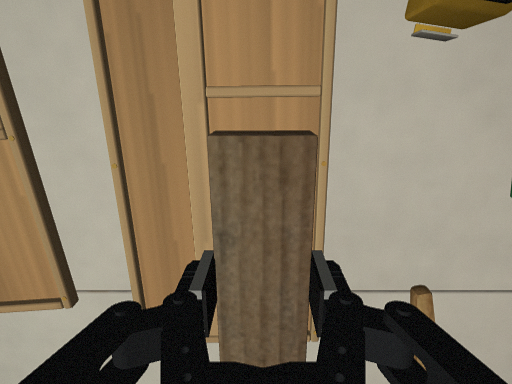

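The w6 view shows the strip over its bay. The divider edge at (264,97) casts to y ≈ −0.280, and the walls at cols 207 and 321 put the bay centre at x ≈ 0.611. Lower and release.

To row units: -0.06 m / 0.5 = -0.12, 0.0395 m / 0.5 = 0.079, -0.8 degrees / 180 = -0.0044.

step_arm(commands="0 0 -0.0044 0 0 0.05 0.03;0 0 -0.0044 0 0 0.079 0.03;0 0 -0.0044 0 0 0.079 0.03;0 0 -0.0044 0 0 0.079 0.03;0 0 -0.0044 0 0 0.079 0.058;0 0 -0.0044 0 0 0.079 0.058;0 0 -0.0044 0 0 0.079 0.058;0 0 -0.0044 0 0 0.04 0.058;0 0 -0.0044 0 0 -0.04 0.058;0 0 -0.0044 0 0 -0.12 0.058")

```text
clock: 10.15
tool_pos: [0.6107, -0.3595, 0.137]
orientation: [-0.001, 0.7, 0.714, -0.0]
force: [1.2, -0.2, 0.8]
opening: 0.0583
gripper_force: 0.0
```

```bash
python3 go.py .425 .135 .2 -6
```

```text
tcp [ 0.6107 -0.3595  0.137 ] yaw 91.1 q7 0.14 op 0.0583
shift [ 0.498  -0.1766 -0.0619] turn z 97.1
```

To row units: 0.498 m / 0.5 = 0.996, -0.062 m / 0.5 = -0.124, 97 degrees / 180 = 0.5389.

step_arm(commands="0 0 0.5389 0.996 -0.354 -0.124 0.058;0 0 0.5389 0.996 -0.354 -0.124 0.058;0 0 0.5389 0.996 -0.354 -0.124 0.058;0 0 0.5389 0.996 -0.354 -0.124 0.058;0 0 0.5389 0.996 -0.354 -0.124 0.058;0 0 0.5389 0.996 -0.354 -0.124 0.058;0 0 0.5389 0.996 -0.354 -0.124 0.058;0 0 0.5389 0.996 -0.354 -0.124 0.058;0 0 0.5389 0.996 -0.354 -0.124 0.058;0 0 0.5389 0.996 -0.354 -0.124 0.058")

```text
clock: 10.98
tool_pos: [0.4677, 0.022, 0.1852]
orientation: [0.0, 0.984, 0.178, 0.001]
force: [1.2, 1.0, -0.2]
opening: 0.0577
gripper_force: 0.0
```

```bash
python3 go.py .425 .134 .2 -6;  python3 - <<'E'
from edge import *
im=r.grab_frame("top")
cv2.imwrite("pics/top1.png",im[:,:,::-1]);cv2.imwrite("pics/c7.png",cv2.resize(im[130:260,330:450,::-1],None,fx=4,fy=4,interpolation=cv2.INTER_CUBIC))
E
```

```text
tcp [0.4677 0.022  0.1852] yaw 20.5 q7 -1.55 op 0.0577
shift [-0.0008 -0.1198 -0.0149] turn z 26.5
```

To row units: -0.12 m / 0.5 = -0.24, 26.5 degrees / 180 = 0.1472.

step_arm(commands="0 0 0.1472 0 -0.24 0 0.058;0 0 0.1472 0 -0.24 0 0.058;0 0 0.1472 0 -0.24 0 0.058;0 0 0.1472 0 -0.24 0 0.058;0 0 0.1472 0 -0.24 0 0.058;0 0 0.1472 0 -0.24 0 0.058;0 0 0.1472 0 -0.24 0 0.058")

```text
clock: 11.62
tool_pos: [0.4262, 0.1319, 0.1845]
orientation: [0.0, 0.999, -0.048, 0.0]
force: [0.2, -0.5, 0.2]
opening: 0.0572
gripper_force: 0.0
```

```bash
python3 - <<'E'
from edge import *
i,o=look('w7',{'cabin':(.425,.135,.01)})
for z in (0,.019): print(z,topquad(i,o['cabin'],z))
# strip in tray: dark pixels in top1
im=cv2.imread("pics/top1.png")[:,:,::-1].copy();t=r.camera_info("top")
v=im.max(2);m=np.zeros_like(v);m[155:200,348:438]=(v[155:200,348:438]<115);c=max(cv2.findContours(m,0,1)[0],key=cv2.contourArea)
print('strip now',np.round(rect(t,c,.023),1))
E
python3 go.py .425 .135 .031 -6
```

```text
tcp [0.4262 0.1319 0.1845] q7 -2.24
cabin (240, 154, 41, 63) [426.2 134.3  38.9  62.7  -6.4] [[278.0, 154.0], [279.0, 215.0], [241.0, 216.0], [241.0, 154.0]]
0 [[453.7, 114.0], [390.7, 118.1], [393.3, 157.3], [457.2, 149.7]]
0.019 [[457.0, 114.7], [397.9, 118.5], [400.4, 155.2], [460.3, 148.1]]
strip now [ 612.  -361.    61.   150.    88.9]
tcp [0.4263 0.1316 0.1844] yaw -5.6 q7 -2.24 op 0.0579
shift [-0.0017 -0.0033  0.1534] turn z 0.4
```

To row units: 0.1545 m / 0.5 = 0.309, -0.003 m / 0.5 = -0.006, 0.4 degrees / 180 = 0.0022.

step_arm(commands="0 0 0.0022 0 -0.006 0.08 0.058;0 0 0.0022 0 -0.006 0.16 0.058;0 0 0.0022 0 -0.006 0.24 0.058;0 0 0.0022 0 -0.006 0.29 0.058;0 0 0.0022 0 -0.006 0.309 0.058;0 0 0.0022 0 -0.006 0.309 0.058;0 0 0.0022 0 -0.006 0.309 0.058;0 0 0.0022 0 -0.006 0.309 0.024;0 0 0.0022 0 -0.006 0.309 0.024;0 0 0.0022 0 -0.006 0.309 0.024")

```text
clock: 12.5
tool_pos: [0.4274, 0.1354, 0.0315]
orientation: [-0.0, 0.999, -0.053, 0.002]
force: [-1.7, -0.9, 12.4]
opening: 0.037
gripper_force: 38.9
```

To row units: -0.1 m / 0.5 = -0.2, -0.07 m / 0.5 = -0.14.

step_arm(commands="0 0 0 0 0 0 0.024;0 0 0 0 0 0 0.024;0 0 0 0 0 0 0.024;0 0 0 0 0 -0.06 0.024;0 0 0 0 0 -0.14 0.024;0 0 0 0 0 -0.2 0.024;0 0 0 0 0 -0.2 0.024;0 0 0 0 0 -0.2 0.024")

```text
clock: 13.17
tool_pos: [0.4277, 0.1353, 0.1325]
orientation: [-0.0, 0.999, -0.054, 0.003]
force: [-0.4, 0.6, -0.3]
opening: 0.037
gripper_force: 41.6
```

```bash
python3 go.py .609 -.231 .13 90.8
```

```text
tcp [0.4277 0.1353 0.1325] yaw -6.1 q7 -2.35 op 0.037
shift [0.2194 0.3448 0.0033] turn z -96.9
```

To row units: 0.345 m / 0.5 = 0.69, 0.219 m / 0.5 = 0.438, -97 degrees / 180 = -0.5389.

step_arm(commands="0 0 -0.5389 0.438 0.69 0.006 0.024;0 0 -0.5389 0.438 0.69 0.006 0.024;0 0 -0.5389 0.438 0.69 0.006 0.024;0 0 -0.5389 0.438 0.69 0.006 0.024;0 0 -0.5389 0.438 0.69 0.006 0.024;0 0 -0.5389 0.438 0.69 0.006 0.024;0 0 -0.5389 0.438 0.69 0.006 0.024;0 0 -0.5389 0.438 0.69 0.006 0.024;0 0 -0.5389 0.438 0.69 0.006 0.024;0 0 -0.5389 0.438 0.69 0.006 0.024")

```text
clock: 14.0
tool_pos: [0.5993, -0.2167, 0.1264]
orientation: [-0.0, 0.86, 0.51, -0.0]
force: [0.3, 0.6, -0.0]
opening: 0.0369
gripper_force: 41.6
```

```bash
python3 go.py .6095 -.231 .075 90.8
```

```text
tcp [ 0.5993 -0.2167  0.1264] yaw 61.4 q7 -0.61 op 0.0369
shift [-0.0077  0.0158  0.0514] turn z -29.4
```

To row units: 0.051 m / 0.5 = 0.102, 0.04 m / 0.5 = 0.08, -29.4 degrees / 180 = -0.1633.

step_arm(commands="0 0 -0.1633 -0.016 0.032 0 0.024;0 0 -0.1633 -0.016 0.032 0 0.024;0 0 -0.1633 -0.016 0.032 0 0.024;0 0 -0.1633 -0.016 0.032 0.04 0.024;0 0 -0.1633 -0.016 0.032 0.08 0.024;0 0 -0.1633 -0.016 0.032 0.102 0.024;0 0 -0.1633 -0.016 0.032 0.102 0.024;0 0 -0.1633 -0.016 0.032 0.102 0.024;0 0 -0.1633 -0.016 0.032 0.102 0.024")

```text
clock: 14.75
tool_pos: [0.6099, -0.229, 0.0767]
orientation: [0.0, 0.705, 0.71, 0.0]
force: [0.2, 0.9, -0.5]
opening: 0.037
gripper_force: 41.6
```

```bash
python3 go.py .6095 -.231 .037 90.8; python3 - <<'E'
from edge import *
im=r.grab_frame("wrist");cv2.imwrite("pics/w8.png",im[:,:,::-1]);i=r.camera_info("wrist");pickle.dump(i,open("w8.pkl","wb"))
E
```

```text
tcp [ 0.6099 -0.229   0.0767] yaw 90.4 q7 -0.18 op 0.037
shift [-0.002  -0.0004  0.0397] turn z -0.4
```

View pics/w8.png

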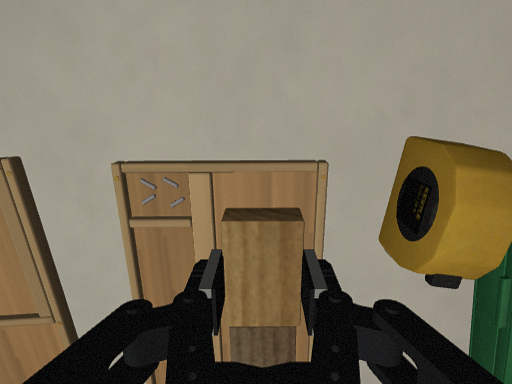

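The cabin is over the short bay: the walls at cols 214 and 316 put its centre at 265, and the bay end at row 172 casts to y ≈ −0.19. Tape measure clear. Lower and release.

To row units: -0.06 m / 0.5 = -0.12, 0.0395 m / 0.5 = 0.079, -0.4 degrees / 180 = -0.0022.

step_arm(commands="0 0 -0.0022 -0.002 0 0.05 0.024;0 0 -0.0022 -0.002 0 0.079 0.024;0 0 -0.0022 -0.002 0 0.079 0.024;0 0 -0.0022 -0.002 0 0.079 0.024;0 0 -0.0022 -0.002 0 0.079 0.05;0 0 -0.0022 -0.002 0 0.079 0.05;0 0 -0.0022 -0.002 0 0.079 0.05;0 0 -0.0022 -0.002 0 0.04 0.05;0 0 -0.0022 -0.002 0 -0.04 0.05;0 0 -0.0022 -0.002 0 -0.12 0.05")

```text
clock: 15.63
tool_pos: [0.6085, -0.2296, 0.1363]
orientation: [-0.001, 0.702, 0.712, -0.0]
force: [0.5, -0.4, 1.8]
opening: 0.0499
gripper_force: 0.0
```

```bash
python3 go.py .607 -.063 .12 -7.1
```

```text
tcp [ 0.6085 -0.2296  0.1363] yaw 90.9 q7 -0.13 op 0.0499
shift [0.1666 0.001  0.0165] turn z 98.0
```

To row units: 0.166 m / 0.5 = 0.332, 0.001 m / 0.5 = 0.002, 98 degrees / 180 = 0.5444.

step_arm(commands="0 0 0.5444 0.332 0.002 0 0.04;0 0 0.5444 0.332 0.002 0 0.04;0 0 0.5444 0.332 0.002 0 0.04;0 0 0.5444 0.332 0.002 0 0.04;0 0 0.5444 0.332 0.002 0 0.04;0 0 0.5444 0.332 0.002 0 0.04;0 0 0.5444 0.332 0.002 0 0.04;0 0 0.5444 0.332 0.002 0 0.04;0 0 0.5444 0.332 0.002 0 0.04;0 0 0.5444 0.332 0.002 0 0.04")

```text
clock: 16.47
tool_pos: [0.608, -0.064, 0.1364]
orientation: [0.0, 0.986, 0.168, 0.0]
force: [0.2, 0.6, -0.0]
opening: 0.0402
gripper_force: 0.0
```

To row units: 27 degrees / 180 = 0.15.

step_arm(commands="0 0 0.15 0 0 0 0.04;0 0 0.15 0 0 0 0.04;0 0 0.15 0 0 0 0.04;0 0 0.15 0 0 0 0.04;0 0 0.15 0 0 0 0.04;0 0 0.15 0 0 0 0.04;0 0 0.15 0 0 0 0.04")

```text
clock: 17.05
tool_pos: [0.6079, -0.064, 0.136]
orientation: [-0.0, 0.998, -0.062, 0.0]
force: [-0.1, 0.8, 0.3]
opening: 0.0401
gripper_force: 0.0
```

```bash
python3 go.py .607 -.063 .030 -7.1;python3 - <<'E'
from edge import *
i,o=look('w9',{'mast':(.66,-.07,.009)})
print(topquad(i,o['mast'],.009))
E
```

```text
tcp [ 0.6079 -0.064   0.136 ] yaw -7.1 q7 -1.91 op 0.0401
shift [-0.0011 -0.0009  0.106 ] turn z 0.0
tcp [ 0.6079 -0.064   0.136 ] q7 -1.91
mast (251, 78, 25, 229) [603.9 -64.   18.4 196.9  -7.1] [[257.0, 78.0], [275.0, 79.0], [266.0, 306.0], [253.0, 301.0]]
[[702.1, -71.6], [699.8, -84.6], [505.8, -54.8], [512.7, -43.5]]
```

To row units: 0.104 m / 0.5 = 0.208, 0.1 m / 0.5 = 0.2.

step_arm(commands="0 0 0 -0.002 0 0.08 0.04;0 0 0 -0.002 0 0.16 0.04;0 0 0 -0.002 0 0.2 0.04;0 0 0 -0.002 0 0.208 0.04;0 0 0 -0.002 0 0.208 0.04;0 0 0 -0.002 0 0.208 0.005;0 0 0 -0.002 0 0.208 0.005;0 0 0 -0.002 0 0.208 0.005;0 0 0 -0.002 0 0.208 0.005;0 0 0 -0.002 0 0.208 0.005")

```text
clock: 17.93
tool_pos: [0.6081, -0.064, 0.0338]
orientation: [0.0, 0.998, -0.063, 0.001]
force: [-1.0, 0.8, 7.5]
opening: 0.0156
gripper_force: 39.8
```

To row units: -0.1 m / 0.5 = -0.2, -0.08 m / 0.5 = -0.16.

step_arm(commands="0 0 0 0 0 0 0.005;0 0 0 0 0 0 0.005;0 0 0 0 0 -0.08 0.005;0 0 0 0 0 -0.16 0.005;0 0 0 0 0 -0.2 0.005;0 0 0 0 0 -0.2 0.005;0 0 0 0 0 -0.2 0.005")

```text
clock: 18.52
tool_pos: [0.608, -0.0642, 0.1344]
orientation: [0.0, 0.998, -0.064, 0.002]
force: [-0.9, 0.1, -1.5]
opening: 0.016
gripper_force: 39.3
```

```bash
python3 go.py .544 -.335 .13 90.8;python3 - <<'E'
from edge import *
im=r.grab_frame("wrist");cv2.imwrite("pics/w10.png",im[:,:,::-1])
E
```

```text
tcp [ 0.608  -0.0642  0.1344] yaw -7.3 q7 -1.91 op 0.016
shift [-0.0291  0.2767  0.0043] turn z -98.1
```

View pics/w10.png

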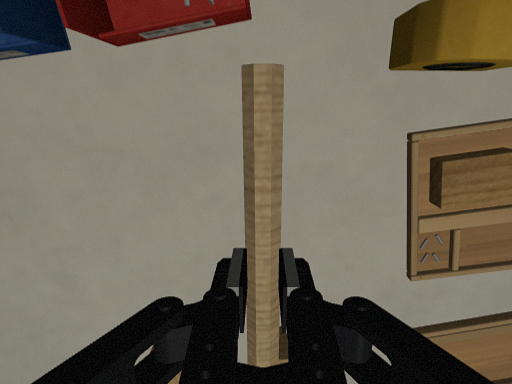

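Mast held straight in the jaws, from (263,65) to (265,365), and the cabin is visible lying inside the short bay. Moving to the narrow bay.

To row units: 0.277 m / 0.5 = 0.554, -0.029 m / 0.5 = -0.058, -98 degrees / 180 = -0.5444.

step_arm(commands="0 0 -0.5444 -0.058 0.554 0 0.005;0 0 -0.5444 -0.058 0.554 0 0.005;0 0 -0.5444 -0.058 0.554 0 0.005;0 0 -0.5444 -0.058 0.554 0 0.005;0 0 -0.5444 -0.058 0.554 0 0.005;0 0 -0.5444 -0.058 0.554 0 0.005;0 0 -0.5444 -0.058 0.554 0 0.005;0 0 -0.5444 -0.058 0.554 0 0.005;0 0 -0.5444 -0.058 0.554 0 0.005;0 0 -0.5444 -0.058 0.554 0 0.005")

```text
clock: 19.4
tool_pos: [0.5421, -0.3357, 0.1306]
orientation: [-0.001, 0.852, 0.524, -0.0]
force: [0.5, 0.0, -0.4]
opening: 0.0155
gripper_force: 39.3
```

```bash
python3 go.py .544 -.335 .08 90.8
```

```text
tcp [ 0.5421 -0.3357  0.1306] yaw 63.2 q7 -0.36 op 0.0155
shift [0.0015 0.0015 0.0506] turn z -27.6
```

To row units: 0.05 m / 0.5 = 0.1, 0.0015 m / 0.5 = 0.003, -27.6 degrees / 180 = -0.1533.

step_arm(commands="0 0 -0.1533 0.003 0.003 0 0.005;0 0 -0.1533 0.003 0.003 0 0.005;0 0 -0.1533 0.003 0.003 0 0.005;0 0 -0.1533 0.003 0.003 0 0.005;0 0 -0.1533 0.003 0.003 0.06 0.005;0 0 -0.1533 0.003 0.003 0.1 0.005;0 0 -0.1533 0.003 0.003 0.1 0.005;0 0 -0.1533 0.003 0.003 0.1 0.005;0 0 -0.1533 0.003 0.003 0.1 0.005")

```text
clock: 20.15
tool_pos: [0.5455, -0.3342, 0.0824]
orientation: [0.0, 0.704, 0.71, 0.0]
force: [0.6, 0.4, 0.4]
opening: 0.0158
gripper_force: 39.3
```

```bash
python3 go.py .544 -.335 .0385 90.8;python3 - <<'E'
from edge import *
im=r.grab_frame("wrist");cv2.imwrite("pics/w11.png",im[:,:,::-1])
E
```

```text
tcp [ 0.5455 -0.3342  0.0824] yaw 90.5 q7 0.02 op 0.0158
shift [-0.0008 -0.0015  0.0439] turn z -0.3
```

View pics/w11.png

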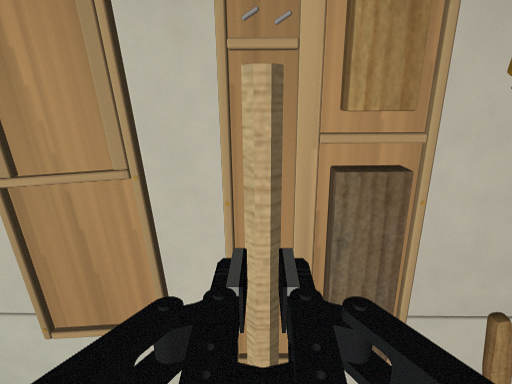

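The w11 view shows the mast centred over the narrow bay (walls at cols 231 and 297), its end short of the divider at row 50; strip and cabin lie in their bays. Lower and release.

To row units: -0.06 m / 0.5 = -0.12, 0.044 m / 0.5 = 0.088, -0.3 degrees / 180 = -0.0017.

step_arm(commands="0 0 -0.0017 0 -0.002 0.05 0.005;0 0 -0.0017 0 -0.002 0.088 0.005;0 0 -0.0017 0 -0.002 0.088 0.005;0 0 -0.0017 0 -0.002 0.088 0.005;0 0 -0.0017 0 -0.002 0.088 0.028;0 0 -0.0017 0 -0.002 0.088 0.028;0 0 -0.0017 0 -0.002 0.088 0.028;0 0 -0.0017 0 -0.002 0.04 0.028;0 0 -0.0017 0 -0.002 -0.04 0.028;0 0 -0.0017 0 -0.002 -0.12 0.028")

```text
clock: 21.03
tool_pos: [0.5435, -0.3338, 0.1428]
orientation: [-0.001, 0.702, 0.712, 0.0]
force: [0.6, 0.3, 1.1]
opening: 0.0279
gripper_force: 0.0
```

```bash
python3 go.py .4245 .0325 .17 1
```

```text
tcp [ 0.5435 -0.3338  0.1428] yaw 90.8 q7 0.07 op 0.0279
shift [ 0.368  -0.1138 -0.0265] turn z 89.8
```

To row units: 0.368 m / 0.5 = 0.736, -0.102 m / 0.5 = -0.204, 90 degrees / 180 = 0.5.

step_arm(commands="0 0 0.5 0.736 -0.204 -0.054 0.08;0 0 0.5 0.736 -0.204 -0.054 0.08;0 0 0.5 0.736 -0.204 -0.054 0.08;0 0 0.5 0.736 -0.204 -0.054 0.08;0 0 0.5 0.736 -0.204 -0.054 0.08;0 0 0.5 0.736 -0.204 -0.054 0.08;0 0 0.5 0.736 -0.204 -0.054 0.08;0 0 0.5 0.736 -0.204 -0.054 0.08;0 0 0.5 0.736 -0.204 -0.054 0.08;0 0 0.5 0.736 -0.204 -0.054 0.08")

```text
clock: 21.87
tool_pos: [0.4359, 0.0359, 0.17]
orientation: [0.0, 0.983, 0.182, 0.001]
force: [1.3, 0.0, 0.7]
opening: 0.08
gripper_force: 0.0
```

```bash
python3 go.py .436 .0325 .17 1
```

```text
tcp [0.4359 0.0359 0.17  ] yaw 20.9 q7 -1.62 op 0.08
shift [-0.0012  0.0032 -0.    ] turn z 19.9
```

To row units: 0.003 m / 0.5 = 0.006, -0.001 m / 0.5 = -0.002, 19.9 degrees / 180 = 0.1106.

step_arm(commands="0 0 0.1106 -0.002 0.006 0 0.08;0 0 0.1106 -0.002 0.006 0 0.08;0 0 0.1106 -0.002 0.006 0 0.08;0 0 0.1106 -0.002 0.006 0 0.08;0 0 0.1106 -0.002 0.006 0 0.08;0 0 0.1106 -0.002 0.006 0 0.08")

```text
clock: 22.37
tool_pos: [0.4372, 0.0291, 0.1691]
orientation: [-0.0, 1.0, 0.012, 0.0]
force: [-0.5, 0.4, 0.6]
opening: 0.0801
gripper_force: 0.0
```

```bash
python3 - <<'E'
from edge import *
i,o=look('w12',{'bed':(.424,.033,.015),'cab':(.433,-.066,.02)})
for z in (0,.028): print(z,topquad(i,o['bed'],z))
for z in (0,.042): print(z,topquad(i,o['cab'],z))
# mast/strip/cabin in boat tray seen from w11? top check
t=r.camera_info("top");im=r.grab_frame("top");cv2.imwrite("pics/top2.png",im[:,:,::-1])
E
python3 go.py .436 .0325 .038 1
```

```text
tcp [0.4372 0.0291 0.1691] q7 -1.93
bed (221, 152, 75, 103) [423.6  32.7  65.1  99.    1.4] [[291.0, 152.0], [291.0, 253.0], [225.0, 253.0], [222.0, 156.0]]
cab (334, 146, 77, 107) [431.1 -67.4  57.6  98.7  -1.1] [[346.0, 146.0], [410.0, 157.0], [391.0, 252.0], [334.0, 231.0]]
0 [[471.4, 3.7], [368.2, -1.8], [366.6, 65.6], [466.1, 67.0]]
0.028 [[475.9, 6.3], [382.8, 1.4], [381.3, 62.2], [471.2, 63.5]]
0 [[478.1, -46.2], [469.5, -106.3], [371.8, -103.8], [393.7, -43.4]]
0.042 [[483.9, -34.9], [476.5, -86.2], [393.2, -84.1], [411.9, -32.5]]
tcp [0.4372 0.0289 0.1689] yaw 1.3 q7 -1.93 op 0.08
shift [-0.0011 -0.0036  0.1309] turn z 0.3
```

To row units: 0.137 m / 0.5 = 0.274, 0.08 m / 0.5 = 0.16, 0.3 degrees / 180 = 0.0017.

step_arm(commands="0 0 0.0017 0 -0.0074 0.08 0.08;0 0 0.0017 0 -0.0074 0.16 0.08;0 0 0.0017 0 -0.0074 0.23 0.08;0 0 0.0017 0 -0.0074 0.274 0.08;0 0 0.0017 0 -0.0074 0.274 0.08;0 0 0.0017 0 -0.0074 0.274 0.08;0 0 0.0017 0 -0.0074 0.274 0.045;0 0 0.0017 0 -0.0074 0.274 0.045;0 0 0.0017 0 -0.0074 0.274 0.045;0 0 0.0017 0 -0.0074 0.274 0.045")

```text
clock: 23.3
tool_pos: [0.4382, 0.0328, 0.0336]
orientation: [-0.0, 1.0, 0.007, 0.001]
force: [-2.4, 2.0, 11.1]
opening: 0.061
gripper_force: 43.8
```

To row units: -0.1 m / 0.5 = -0.2, -0.08 m / 0.5 = -0.16.

step_arm(commands="0 0 0 0 0 0 0.045;0 0 0 0 0 0 0.045;0 0 0 0 0 -0.08 0.045;0 0 0 0 0 -0.16 0.045;0 0 0 0 0 -0.2 0.045;0 0 0 0 0 -0.2 0.045;0 0 0 0 0 -0.2 0.045")

```text
clock: 23.88
tool_pos: [0.4382, 0.0322, 0.134]
orientation: [0.0, 1.0, 0.007, 0.002]
force: [-0.2, 0.2, -0.5]
opening: 0.0613
gripper_force: 45.5
```

```bash
python3 go.py .423 -.349 .13 94.6
```

```text
tcp [0.4382 0.0322 0.134 ] yaw 0.8 q7 -2.02 op 0.0613
shift [-0.0205  0.381   0.0043] turn z -93.8
```

To row units: 0.381 m / 0.5 = 0.762, -0.0205 m / 0.5 = -0.041, -94 degrees / 180 = -0.5222.

step_arm(commands="0 0 -0.5222 -0.041 0.762 0 0.045;0 0 -0.5222 -0.041 0.762 0 0.045;0 0 -0.5222 -0.041 0.762 0 0.045;0 0 -0.5222 -0.041 0.762 0 0.045;0 0 -0.5222 -0.041 0.762 0 0.045;0 0 -0.5222 -0.041 0.762 0 0.045;0 0 -0.5222 -0.041 0.762 0 0.045;0 0 -0.5222 -0.041 0.762 0 0.045;0 0 -0.5222 -0.041 0.762 0 0.045;0 0 -0.5222 -0.041 0.762 0 0.045")

```text
clock: 24.72
tool_pos: [0.4222, -0.3326, 0.1314]
orientation: [-0.0, 0.849, 0.528, -0.0]
force: [1.4, 0.0, -0.5]
opening: 0.0607
gripper_force: 45.4
```

```bash
python3 go.py .423 -.349 .085 94.6
```

```text
tcp [ 0.4222 -0.3326  0.1314] yaw 63.8 q7 -0.26 op 0.0607
shift [-0.0144  0.008   0.0464] turn z -30.8
```

To row units: 0.045 m / 0.5 = 0.09, -0.0144 m / 0.5 = -0.0288, -30.8 degrees / 180 = -0.1711.

step_arm(commands="0 0 -0.1711 -0.0288 0.016 0 0.045;0 0 -0.1711 -0.0288 0.016 0 0.045;0 0 -0.1711 -0.0288 0.016 0 0.045;0 0 -0.1711 -0.0288 0.016 0 0.045;0 0 -0.1711 -0.0288 0.016 0.04 0.045;0 0 -0.1711 -0.0288 0.016 0.09 0.045;0 0 -0.1711 -0.0288 0.016 0.09 0.045;0 0 -0.1711 -0.0288 0.016 0.09 0.045;0 0 -0.1711 -0.0288 0.016 0.09 0.045")

```text
clock: 25.47
tool_pos: [0.4242, -0.3472, 0.0875]
orientation: [-0.0, 0.68, 0.733, 0.0]
force: [0.3, 0.5, -1.2]
opening: 0.061
gripper_force: 45.3
```

```bash
python3 go.py .423 -.349 .039 94.6;python3 - <<'E'
from edge import *
im=r.grab_frame("wrist");cv2.imwrite("pics/w13.png",im[:,:,::-1])
E
```

```text
tcp [ 0.4242 -0.3472  0.0875] yaw 94.3 q7 0.17 op 0.061
shift [-0.0017 -0.0013  0.0485] turn z -0.3
```

View pics/w13.png

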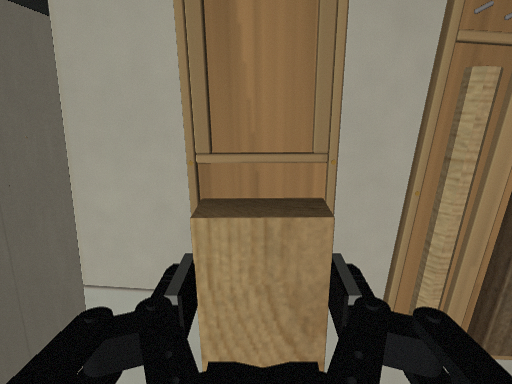

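The bed is centred over the wider bay (walls at cols 198 and 327, divider at row 163 casting to y ≈ −0.306), and the mast lies in its bay. Lower and release.

To row units: -0.06 m / 0.5 = -0.12, 0.049 m / 0.5 = 0.098, -0.3 degrees / 180 = -0.0017.

step_arm(commands="0 0 -0.0017 -0.0034 -0.002 0.05 0.045;0 0 -0.0017 -0.0034 -0.002 0.098 0.045;0 0 -0.0017 -0.0034 -0.002 0.098 0.045;0 0 -0.0017 -0.0034 -0.002 0.098 0.045;0 0 -0.0017 -0.0034 -0.002 0.098 0.075;0 0 -0.0017 -0.0034 -0.002 0.098 0.075;0 0 -0.0017 -0.0034 -0.002 0.098 0.075;0 0 -0.0017 -0.0034 -0.002 0.04 0.075;0 0 -0.0017 -0.0034 -0.002 -0.04 0.075;0 0 -0.0017 -0.0034 -0.002 -0.12 0.075")

```text
clock: 26.35
tool_pos: [0.4226, -0.3483, 0.148]
orientation: [-0.001, 0.678, 0.735, 0.0]
force: [0.6, -0.8, 0.3]
opening: 0.0748
gripper_force: 0.0
```

```bash
python3 go.py .437 -.065 .17 0
```

```text
tcp [ 0.4226 -0.3483  0.148 ] yaw 94.6 q7 0.26 op 0.0748
shift [ 0.2813  0.0371 -0.0215] turn z 94.6
```

To row units: 0.281 m / 0.5 = 0.562, 0.037 m / 0.5 = 0.074, 94.6 degrees / 180 = 0.5256.

step_arm(commands="0 0 0.5256 0.562 0.074 -0.042 0.062;0 0 0.5256 0.562 0.074 -0.042 0.062;0 0 0.5256 0.562 0.074 -0.042 0.062;0 0 0.5256 0.562 0.074 -0.042 0.062;0 0 0.5256 0.562 0.074 -0.042 0.062;0 0 0.5256 0.562 0.074 -0.042 0.062;0 0 0.5256 0.562 0.074 -0.042 0.062;0 0 0.5256 0.562 0.074 -0.042 0.062;0 0 0.5256 0.562 0.074 -0.042 0.062;0 0 0.5256 0.562 0.074 -0.042 0.062")

```text
clock: 27.18
tool_pos: [0.4377, -0.0651, 0.1685]
orientation: [0.0, 0.976, 0.22, 0.0]
force: [-0.3, -0.7, -0.2]
opening: 0.0618
gripper_force: 0.0
```

To row units: 24 degrees / 180 = 0.1333.

step_arm(commands="0 0 0.1333 0 0 0 0.062;0 0 0.1333 0 0 0 0.062;0 0 0.1333 0 0 0 0.062;0 0 0.1333 0 0 0 0.062;0 0 0.1333 0 0 0 0.062;0 0 0.1333 0 0 0 0.062")

```text
clock: 27.68
tool_pos: [0.4376, -0.066, 0.1682]
orientation: [0.0, 1.0, 0.015, 0.0]
force: [0.2, 0.3, 0.5]
opening: 0.0622
gripper_force: 0.0
```

```bash
python3 go.py .437 -.065 .038 0;python3 - <<'E'
from edge import *
i,o=look('w14',{'cab':(.433,-.066,.02)})
for z in (0,.042): print(z,topquad(i,o['cab'],z))
E
```

```text
tcp [ 0.4376 -0.066   0.1682] yaw 1.7 q7 -1.72 op 0.0622
shift [-0.0006 -0.001   0.1302] turn z 1.7
tcp [ 0.4376 -0.066   0.1682] q7 -1.72
cab (235, 144, 56, 108) [431.2 -65.1  45.8  98.9  -1.1] [[241.0, 144.0], [289.0, 152.0], [281.0, 251.0], [235.0, 248.0]]
0 [[477.9, -45.3], [472.0, -89.3], [371.2, -87.0], [373.1, -40.2]]
0.042 [[483.8, -48.0], [478.8, -85.5], [392.8, -83.5], [394.4, -43.7]]
```

To row units: 0.132 m / 0.5 = 0.264, -0.001 m / 0.5 = -0.002, 2.7 degrees / 180 = 0.015.

step_arm(commands="0 0 0.015 0 -0.002 0.08 0.062;0 0 0.015 0 -0.002 0.16 0.062;0 0 0.015 0 -0.002 0.23 0.062;0 0 0.015 0 -0.002 0.264 0.062;0 0 0.015 0 -0.002 0.264 0.062;0 0 0.015 0 -0.002 0.264 0.062;0 0 0.015 0 -0.002 0.264 0.028;0 0 0.015 0 -0.002 0.264 0.028;0 0 0.015 0 -0.002 0.264 0.028;0 0 0.015 0 -0.002 0.264 0.028")

```text
clock: 28.57
tool_pos: [0.4385, -0.0653, 0.0374]
orientation: [0.0, 1.0, -0.01, 0.001]
force: [-2.3, 1.3, 9.5]
opening: 0.0413
gripper_force: 41.4
```

To row units: -0.1 m / 0.5 = -0.2, -0.08 m / 0.5 = -0.16.

step_arm(commands="0 0 0 0 0 0 0.028;0 0 0 0 0 0 0.028;0 0 0 0 0 -0.08 0.028;0 0 0 0 0 -0.16 0.028;0 0 0 0 0 -0.2 0.028;0 0 0 0 0 -0.2 0.028;0 0 0 0 0 -0.2 0.028")

```text
clock: 29.15
tool_pos: [0.4384, -0.0658, 0.1379]
orientation: [0.001, 1.0, -0.01, 0.002]
force: [-0.3, -0.7, -1.0]
opening: 0.0414
gripper_force: 41.2
```

```bash
python3 go.py .4145 -.2425 .135 94.6
```

```text
tcp [ 0.4384 -0.0658  0.1379] yaw -1.1 q7 -1.83 op 0.0414
shift [-0.0204  0.1771  0.0031] turn z -95.7
```

To row units: 0.177 m / 0.5 = 0.354, -0.0204 m / 0.5 = -0.0408, -95.7 degrees / 180 = -0.5317.

step_arm(commands="0 0 -0.5317 -0.0408 0.354 0 0.028;0 0 -0.5317 -0.0408 0.354 0 0.028;0 0 -0.5317 -0.0408 0.354 0 0.028;0 0 -0.5317 -0.0408 0.354 0 0.028;0 0 -0.5317 -0.0408 0.354 0 0.028;0 0 -0.5317 -0.0408 0.354 0 0.028;0 0 -0.5317 -0.0408 0.354 0 0.028;0 0 -0.5317 -0.0408 0.354 0 0.028;0 0 -0.5317 -0.0408 0.354 0 0.028;0 0 -0.5317 -0.0408 0.354 0 0.028")

```text
clock: 29.98
tool_pos: [0.4132, -0.2416, 0.1353]
orientation: [-0.0, 0.84, 0.543, -0.0]
force: [-0.4, -0.1, -1.3]
opening: 0.0413
gripper_force: 41.2
```

```bash
python3 go.py .4145 -.2425 .09 94.6
```

```text
tcp [ 0.4132 -0.2416  0.1353] yaw 65.8 q7 -0.39 op 0.0413
shift [-0.0003  0.0016  0.0453] turn z -28.8
```

To row units: 0.044 m / 0.5 = 0.088, 0.02 m / 0.5 = 0.04, -28.8 degrees / 180 = -0.16.

step_arm(commands="0 0 -0.16 0 0.002 0 0.028;0 0 -0.16 0 0.002 0 0.028;0 0 -0.16 0 0.002 0 0.028;0 0 -0.16 0 0.002 0 0.028;0 0 -0.16 0 0.002 0.04 0.028;0 0 -0.16 0 0.002 0.088 0.028;0 0 -0.16 0 0.002 0.088 0.028;0 0 -0.16 0 0.002 0.088 0.028;0 0 -0.16 0 0.002 0.088 0.028")

```text
clock: 30.73
tool_pos: [0.4149, -0.2418, 0.0924]
orientation: [-0.0, 0.68, 0.733, 0.0]
force: [-0.0, 0.1, -0.3]
opening: 0.0419
gripper_force: 41.1
```

```bash
python3 go.py .4145 -.2425 .0425 94.6;python3 - <<'E'
from edge import *
im=r.grab_frame("wrist");cv2.imwrite("pics/w15.png",im[:,:,::-1])
E
```

```text
tcp [ 0.4149 -0.2418  0.0924] yaw 94.3 q7 -0.03 op 0.0419
shift [-0.0007 -0.0005  0.0499] turn z -0.3
```

View pics/w15.png

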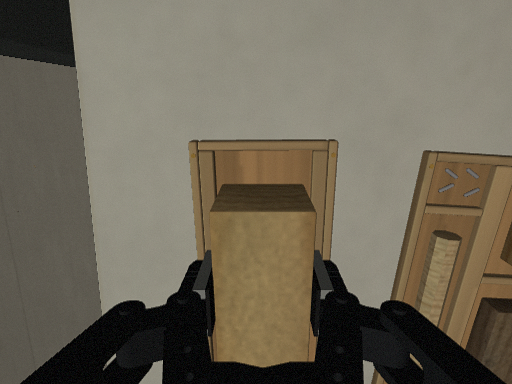

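The cab is centred over the narrower bay: walls at cols 215 and 312, end wall at row 150 casting to y ≈ −0.194. Lower and release.

To row units: -0.06 m / 0.5 = -0.12, 0.05 m / 0.5 = 0.1, -0.3 degrees / 180 = -0.0017.

step_arm(commands="0 0 -0.0017 0 0 0.05 0.028;0 0 -0.0017 0 0 0.1 0.028;0 0 -0.0017 0 0 0.1 0.028;0 0 -0.0017 0 0 0.1 0.028;0 0 -0.0017 0 0 0.1 0.056;0 0 -0.0017 0 0 0.1 0.056;0 0 -0.0017 0 0 0.1 0.056;0 0 -0.0017 0 0 0.04 0.056;0 0 -0.0017 0 0 -0.04 0.056;0 0 -0.0017 0 0 -0.12 0.056")

```text
clock: 31.62
tool_pos: [0.4142, -0.2412, 0.153]
orientation: [-0.001, 0.678, 0.735, 0.0]
force: [0.1, -1.0, -0.2]
opening: 0.0561
gripper_force: 0.0
```

To row units: 0.26 m / 0.5 = 0.52, 0.24 m / 0.5 = 0.48.

step_arm(commands="0 0 0 0.08 0 -0.08 0.056;0 0 0 0.16 0 -0.16 0.056;0 0 0 0.24 0 -0.24 0.056;0 0 0 0.32 0 -0.24 0.056;0 0 0 0.4 0 -0.24 0.056;0 0 0 0.48 0 -0.24 0.056;0 0 0 0.52 0 -0.24 0.056;0 0 0 0.52 0 -0.24 0.056;0 0 0 0.52 0 -0.24 0.056")

```text
clock: 32.37
tool_pos: [0.3937, 0.0201, 0.2725]
orientation: [0.001, 0.677, 0.736, -0.0]
force: [-1.1, -1.3, -0.0]
opening: 0.0563
gripper_force: 0.0
```

```bash
python3 - <<'E'
from edge import *
im=r.grab_frame("top");cv2.imwrite("pics/top3.png",cv2.resize(im[115:260,190:450,::-1],None,fx=3,fy=3,interpolation=cv2.INTER_CUBIC))
s=r.get_state();print(s['clock'],s['tool_pos'],s['opening'])
E
```

```text
32.4167 [0.39383173 0.01825985 0.27226149] 0.05601705085105094
```

View pics/top3.png

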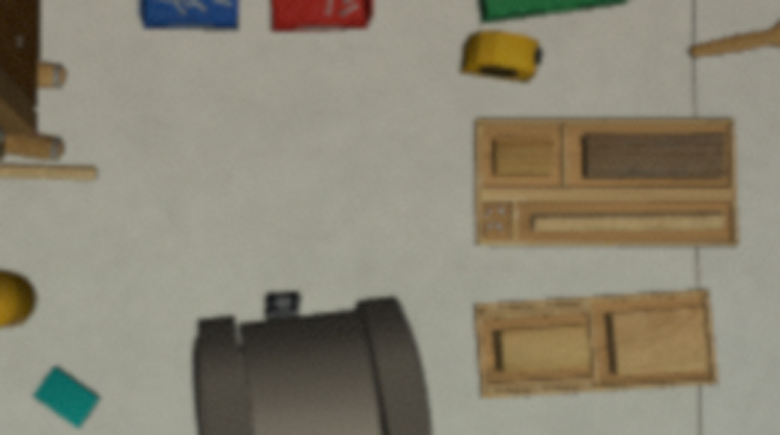

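The final view shows all five parts inside their bays: cabin (525,157), strip (655,157), mast (630,223), cab (545,350), bed (660,345). The tape measure, glue bottle and long stick are where they were.

```bash
python3 -c "
from station import r
print(r.hand_in())"
```

```text
the job is handed in; nothing more can be done
None
```

I placed all five parts in their bays, released them in the order asked, and handed the job in at about 32 s; the last overhead picture shows every part inside its bay and the bystanders unmoved.

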